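# Load a valve spring over the nose in the bench tester

### The arm

A 6-joint arm with a two-finger parallel gripper is mounted at the origin on a cart in front of the work surface, level with it; the furniture and walls round the work are solid. World frame = base frame: x ahead of the robot, y to its left, z up, the work surface at z = 0. Lengths are in m, angles in degrees, forces in N, time in s.
With the tool pointing down it reaches from about 0.375 to 0.9 m from the base axis. Payload 3.1 kg.
Tool frame: the origin (TCP) lies where the fingers leave the gripper's body, on its centre line; the fingertips stand bot.tips_ahead ahead of it and the grasp point (between the pads) lies 51 mm ahead of it (bot.tips_ahead is the distance from the TCP to the fingertips, in m); z points along the fingers, x is the direction in which the jaws open and shut, and the axes are right-handed (so a half turn about z gives the same grasp; the last joint's range is limited). The gripper opens to 87 mm and grips with 3 to 60 N. Pads are 19 mm wide; open, the fingers measure 117 mm over their backs; the gripper's body (75 mm by 190 mm) begins 51 mm behind the grasp point.
Start: joints at [-81.561, 30.224, 82.088, -0, 67.689, -10.227], TCP at [0.2, -0.592, 0.292] pointing down, gripper open.
Joint ranges: [-176.69, 176.69], [-43.24, 126.21], [12.49, 139.97], [-82, 262], [0, 151.66], [-163.58, 163.58]. Speed limits (degrees/s): [159.86, 159.86, 180, 180, 180, 180].

### API

Orientations are given as a 3x3 rotation matrix whose columns are the frame's x, y, z axes.
In Python, from rig import bot, vision, nets gives the robot as it stands.
- The arm moves only by the tool play_rows, never from a script. Its argument "series" is a list of rows, each an object of numbers: "tx", "ty", "tz": the shift along the world's x, y, z as a fraction of full scale; "turn": the turn about the world's z as a fraction of full scale. A call has 1 to 10 rows; each row shifts and turns the commanded pose from where the row before left it; what a row does not reach is not made up. Full scale, the value 1, is 0.8 m for a shift and 60 degrees for a turn. A row lasts 1/10 s, in which the tool goes at most 50 mm and 8.59 degrees, less where a joint would pass 70% of its speed; a pose out of reach is approached as far as the arm can. A call with a number of a shift or a turn outside -1 to 1 is refused whole. A call with a gripper value outside its range is refused whole. "gripper" is the opening, from 0 (shut) to 1 (fully open), set as the call begins (left out, the last holds). The fingers move at their own pace and stop on an object; the grip force is fixed at half the most. Time passes only in rows, so rows that do not move let the fingers close. It gives the time, the measured TCP pose, the force and the opening at its end, in the units of the state.
- bot.read_state(): the state, without advancing time (a new reading comes with each control period).
- vision.capture(name): name is "scene" or "top"; returns a dict with "pixels" (400x640x3 uint8, blue, green, red), "fx", "fy", "cx", "cy" (pixels), "extrinsics" (4x4, takes a point from camera to world coordinates). Camera axes: x right, y down, z forward; pixel columns grow to the right and rows downward; lengths in m; the calibration is good to about 2 mm. A picture is of the moment at which its call begins. There is no depth.
- bot.hand_in(): hands the job in, once; it reports no verdict.
Trained networks look in a picture, given as the dict that the camera call returned (one of the last four; its "shot" number tells which), for a name from the list of things; names that differ only in an ending like _2 or _b are one class to them, and where a whole thing is asked for, a point or a joint stands for the part that bears it (a point fixed in the world has none). Each returns a list of dicts, best first, with "confidence" (0 to 1); they miss things now and then, are a little off and sometimes report something else, mostly with a low value. They report only what shows in the picture. A call takes as long as a camera call.
- nets.look_for(picture, query): "at" ([column, row] as shares, 0 to 1, of the picture: columns of its width, rows of its height, amid what is visible of it).
- nets.masks_of(picture, query): "region" (400x640 bool, what is visible of it) and "at" ([column, row] as shares, 0 to 1, of the picture: columns of its width, rows of its height, amid what is visible of it).
The state is a dict: "time_s": time; "joint_positions": joint angles; "qvel": joint speeds; "tau": joint torques, N m; "position": TCP position; "tcp_rot": TCP orientation; "force": force on the tool from outside, world axes, zero at the start; "moment": the same for the moment, N m; "opening": opening from 0.0 (shut) to 1.0 (fully open).
Only numpy, scipy, OpenCV 4.12 (cv2) and the standard library are available. Lean on these libraries where they do the work, as an engineer would, in place of code of your own. Each camera call takes 0.05 s, during which the arm holds its last target.

### The job

A valve spring stands in the bench spring tester, ready for its load reading at full lift. First push the tester's guard door shut until it snaps home on its catch; then take the cam lever's handle, swing the lever up to the point of highest lift (lever upright, not past it) and keep it gripped there: the cam has no lock, so you finish still holding the handle, with the lever at rest at the top and the guard shut. Leave the loose parts and tools around the tester where they are.

Things in the scene. Friction and masses are not known exactly. Their poses are not given: they have to be found in the camera images.
- tester: valve spring tester: grey steel bench fixture, 160 mm deep (x) x 124 wide (y) x 203 high (215 with its door), fixed to the bench; a dial on top, set back, reaches 280 mm. Below it is open, showing the eccentric; above, behind the guard door, the valve spring stands on a platen. Origin on the bench under its middle; own x runs from its front to its back, y to the left as the robot sees it, z up
- guard (a joint): guard door's angle, rad: 0 = shut, seated on its stop; grows as it swings out towards the robot; starts 0.35 to 0.75. Hinge (upright, slight friction) on its right edge, free edge on the left. At 0.13 it meets a sprung roller catch that takes some 6 N at 85 mm from the hinge; at about 0.05 it snaps over, and the catch pulls it to 0 and keeps it there
- guard_hinge (a point): point on the door's hinge line, 195 mm above the bench, in the middle of the door's thickness; does not move with the door. Tester frame: x -64, y -55 mm
- guard_edge (a point): point on the door's outer face, 95 mm from the hinge line, 195 mm above the bench; moves with the door. The door is a clear window in an aluminium frame, 110 mm wide, 8 thick, its edges 104 and 215 mm above the bench; a black knob 18 mm across stands out 19 mm low on its free side (centre 122 mm above the bench, 98 from the hinge)
- lever (a joint): cam lever's angle, rad, about a level shaft along the tester's y: 0 = rest stop, leaning to the front; 1.40 = upright = highest lift; past that the lift falls again, stop at 2.00. Starts 0 to 0.15, free, slight friction. From about 0.22 the eccentric lifts the platen against the spring: up to about 8 N at the handle, pushing the lever to the front before the top and to the back past it
- lever_grip (a point): middle of the lever's handle: a round black bar, 25 mm in diameter, 84 long, parallel to the tester's y, turning freely on its pin, standing out to the left from the lever's end (73 to 157 mm left of the tester's middle; this point at 115). About 66 mm above the bench at rest, 174 at the top; clear space round it
- lever_axis (a point): point on the shaft's axis in line with lever_grip, 115 mm left of the tester's middle, 44 mm above the bench; fixed. lever_grip circles round it at 130 mm in the tester's x-z plane
- lift (a joint): lift of the platen under the spring, m: 0 at rest, about 0.0055 at the highest point, where it is flat (not a fine measure of the lever's angle); the dial's needle turns clockwise with it and stands farthest at the highest lift
- spare_spring_a: loose spare valve spring standing on the bench, 33 mm in diameter, 64 high; origin at its underside; a bystander
- spare_spring_b: the other spare valve spring, the same size; a bystander
- caliper: steel vernier caliper lying flat, 230 mm long; a bystander

How it is judged:
By the outcome, as a careful person would: the job done as asked, in the order asked, and still so for the second after the job is handed in, while the arm keeps its last pose, push and grip.
It also fails if it takes over 43 s, if anything falls off the work surface, if the arm or the gripper's body presses on something with over 40 N, if the wrist force passes 120 N, or if a joint passes its speed limit or range.

## Working session

There is one attempt and no reset: what is moved stays moved. The work goes in short steps, Python scripts to look and compute and a tool call to move; the robot and the scene stay as the last step left them, time stands still between calls to the robot, and variables do not carry over. Pictures are saved under pics/ and viewed, and the job is handed in when it is done.

Besides the shell and the picture viewer there is one more tool, called as name(argument=value, ...) on one line, values as JSON. play_rows: Moves the arm, as the interface text tells. Shift numbers are shares of 0.8 m and turn numbers shares of 60 degrees, none past 1 either way. Its arguments: {"type":"object","properties":{"series":{"type":"array"},"gripper":{"type":"number"}},"required":["series"]}

```bash
ls; mkdir -p pics; cat > h.py <<'E'
import numpy as np, cv2
from rig import bot, vision, nets
def cap(n,f):
    p=vision.capture(n); cv2.imwrite('pics/'+f+'.png',np.array(p['pixels'])); return p
def ray(p,at):
    u=at[0]*640; v=at[1]*400
    d=np.array([(u-p['cx'])/p['fx'],(v-p['cy'])/p['fy'],1.])
    E=np.array(p['extrinsics']); return E[:3,3],E[:3,:3]@d
def proj(p,X):
    E=np.array(p['extrinsics']); c=E[:3,:3].T@(np.array(X)-E[:3,3])
    return np.array([c[0]/c[2]*p['fx']+p['cx'],c[1]/c[2]*p['fy']+p['cy']])
def tri(rs):
    A=np.zeros((3,3));b=np.zeros(3);
    for o,d in rs:
        d=d/np.linalg.norm(d);M=np.eye(3)-np.outer(d,d);A+=M;b+=M@o
    X=np.linalg.solve(A,b)
    return X,[np.linalg.norm((np.eye(3)-np.outer(d,d)/(d@d))@(X-o)) for o,d in rs]
def atz(r,z):
    o,d=r; return o+d*(z-o[2])/d[2]
E
python3 - <<'E'
from h import *
np.set_printoptions(precision=4,suppress=True)
s=bot.read_state(); print(s,bot.tips_ahead)
P=[cap(n,n+'0') for n in('scene','top')]
for p in P: print(np.array(p['extrinsics']),p['fx'],p['cx'],p['cy'])
for q in['tester','guard_hinge','guard_edge','lever_grip','lever_axis','spare_spring_a','caliper']:
    R=[]
    for p in P:
        r=nets.look_for(p,q); print(q,[(round(x['confidence'],2),np.array(x['at'])*[640,400]) for x in r])
        if r:R.append(ray(p,r[0]['at']))
    if len(R)==2: print('  ->',*tri(R))
E
```

```text
pics
{'time_s': 0.0, 'joint_positions': array([-81.561 ,  30.2788,  82.1547,  -0.0005,  67.6876, -10.2262]), 'qvel': array([ 0.0831, -0.0149,  0.0919, -0.066 ,  0.0507, -0.0491]), 'tau': array([  0.0013, -44.0034, -17.6594,   0.0634,   0.0581,  -0.0001]), 'position': array([ 0.2   , -0.5915,  0.2913]), 'tcp_rot': array([[ 0.32  , -0.9474, -0.0003],
       [-0.9474, -0.32  ,  0.0021],
       [-0.0021, -0.0004, -1.    ]]), 'force': array([-0.9449, -0.2645,  0.434 ]), 'moment': array([-0.0532,  0.0131, -0.0096]), 'opening': 1.0021503388541546} 0.0697
[[-0.1288  0.8307 -0.5416  0.9346]
 [ 0.9915  0.1163 -0.0575  0.2197]
 [ 0.0152 -0.5444 -0.8387  0.8692]
 [ 0.      0.      0.      1.    ]] 391.5154182430186 320.2307885249591 203.25623867538172
[[-0.4099 -0.7146  0.5669 -0.1488]
 [-0.9121  0.3141 -0.2636  0.4248]
 [ 0.0103 -0.6251 -0.7805  0.9777]
 [ 0.      0.      0.      1.    ]] 496.09086718352 326.24479824477197 194.34754509190074
tester [(0.56, array([360.704, 227.08 ]))]
tester [(0.84, array([259.968, 207.6  ]))]
  -> [0.4999 0.2728 0.1164] [np.float64(0.008242604146908682), np.flo
[... 579 characters left out ...]
0.009986184061858623)]
lever_axis [(0.72, array([362.368, 228.68 ]))]
lever_axis [(0.66, array([265.216, 202.08 ])), (0.57, array([342.592, 259.12 ]))]
  -> [0.5056 0.2675 0.1233] [np.float64(0.0007784964484664823), np.float64(0.0007784964484665294)]
spare_spring_a [(0.64, array([334.528, 190.32 ])), (0.44, array([315.392, 190.   ]))]
spare_spring_a [(0.73, array([322.176, 267.4  ]))]
  -> [0.3526 0.1963 0.0364] [np.float64(0.0021560858827940235), np.float64(0.002156085882794023)]
caliper [(0.26, array([365.184, 183.8  ]))]
caliper [(0.9, array([385.28, 248.  ])), (0.17, array([320.768, 267.8  ]))]
  -> [0.3266 0.177  0.1097] [np.float64(0.09903379620913409), np.float64(0.09903379620913404)]
```

```bash
python3 - <<'E'
import cv2
a=cv2.imread('pics/scene0.png'); b=cv2.imread('pics/top0.png')
cv2.imwrite('pics/sc0z.png',cv2.resize(a[130:330,270:470],None,fx=3,fy=3,interpolation=cv2.INTER_CUBIC))
cv2.imwrite('pics/tp0z.png',cv2.resize(b[120:320,180:440],None,fx=3,fy=3,interpolation=cv2.INTER_CUBIC))
E
```

```text
(no output)
```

View pics/scene0.png

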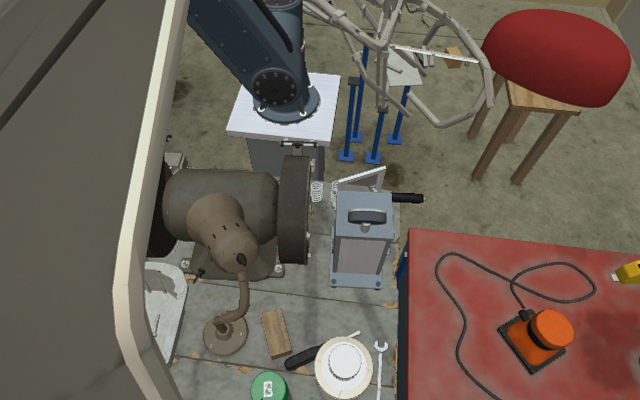

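View pics/top0.png

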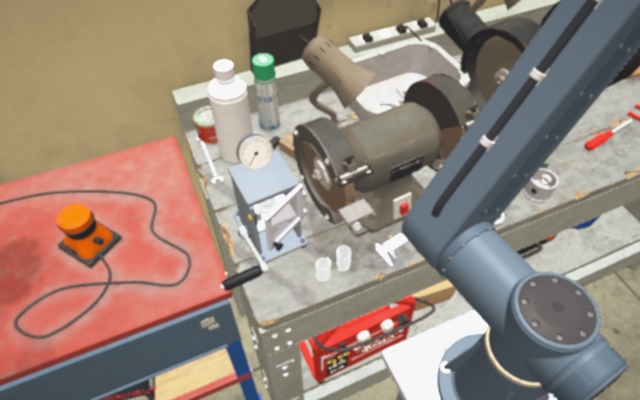

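```bash
sleep 0
```

```text
(no output)
```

View pics/sc0z.png

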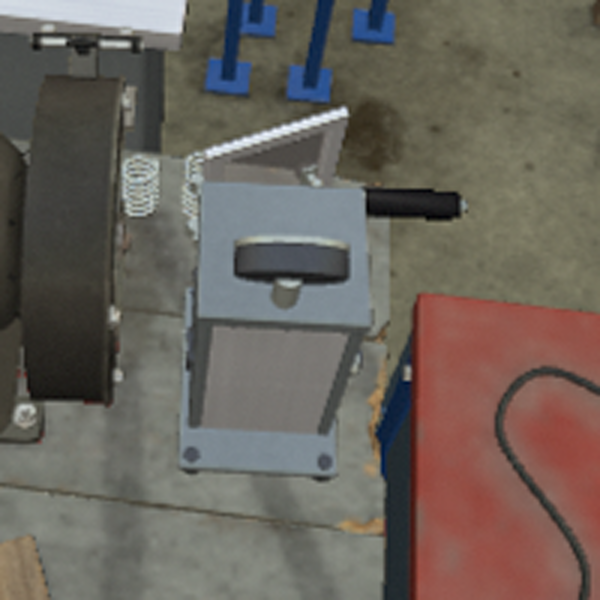

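View pics/tp0z.png

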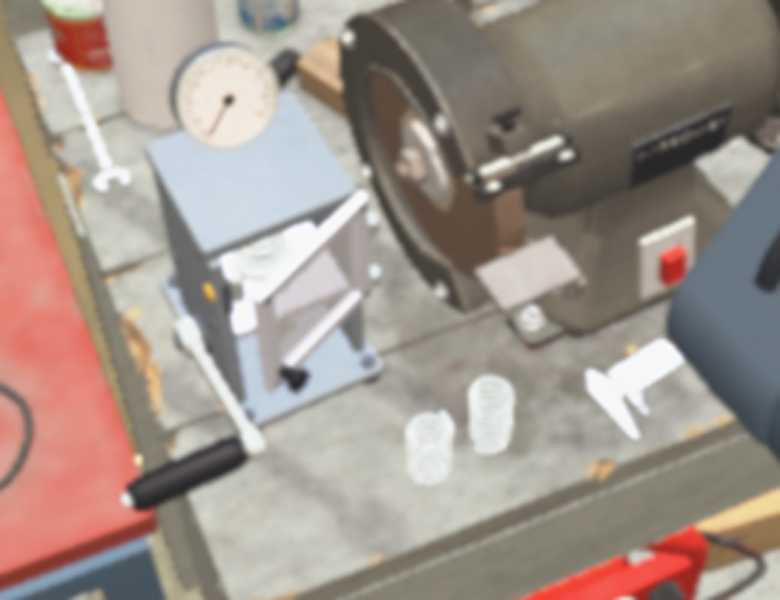

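Both views show the tester left of the grinder. The door is ajar with its free edge at scene ≈ (385,167), and the handle is at scene ≈ (408,198) and top ≈ (243,277). The two springs stand in front right. I'll fit the tester pose from corner points.

```bash
cat > fit.py <<'E'
from h import *
from scipy.optimize import least_squares
np.set_printoptions(precision=4,suppress=True)
P={n:vision.capture(n) for n in('scene','top')}
off={'scene':(270,130),'top':(180,120)}
obs=[('scene','tfr',202,183),('scene','tfl',364,190),('scene','tbl',370,327),('scene','tbr',197,320),
('top','tbl',148,148),('top','tfl',207,250),
('scene','dfree',346,109),('top','dfree',258,298),('top','dhin',364,193),('scene','dhin',204,152),
('scene','ho',461,206),('top','ho',133,499),('scene','hi',367,203),('top','hi',243,450),
('scene','bbr',180,472),('scene','bbl',337,474),('top','bfr',382,366),('top','bfl',248,425)]
def pts(v):
    x,y,yaw,g,ax,ll,w,xf,xb=v
    c,s=np.cos(yaw),np.sin(yaw)
    W=lambda a,b,z:np.array([x+c*a-s*b,y+s*a+c*b,z])
    e=np.array([-np.sin(g),np.cos(g)]);h=np.array([-.064,-.055])
    th=1.4-ll
    hx,hz=ax-.13*np.sin(th),.044+.13*np.cos(th)
    n=np.array([-np.cos(g),-np.sin(g)])
    D=h+.11*e
    D0=h
    return dict(tfr=W(xf,-w,.203),tfl=W(xf,w,.203),tbl=W(xb,w,.203),tbr=W(xb,-w,.203),
     dfree=W(*D,.215),dhin=W(*D0,.215),ho=W(hx,.157,hz),hi=W(hx,.073,hz),
     bbr=W(.08,-.062,.008),bbl=W(.08,.062,.008),bfr=W(-.08,-.062,.008),bfl=W(-.08,.062,.008),
     edge=W(*(h+.095*e+.004*n),.195),grip=W(hx,.115,hz),axis=W(ax,.115,.044),top=W(ax,.115,.174),hinge=W(-.064,-.055,.195),
     shut=W(-.068,.04,.195))
def res(v):
    p=pts(v);r=[]
    for c,k,zx,zy in obs:
        u=np.array([(zx+.5)/3-.5+off[c][0],(zy+.5)/3-.5+off[c][1]])
        r.append(proj(P[c],p[k])-u)
    return np.concatenate(r)
if __name__=='__main__':
    v0=[.48,.27,0,.5,0,.07,.06,-.06,.08]
    s=least_squares(res,v0,loss='soft_l1')
    print(s.x,np.degrees(s.x[2]));r=res(s.x).reshape(-1,2)
    for o,q in zip(obs,r):print(o[0],o[1],q)
    for k in('edge','grip','axis','top','hinge','shut'):print(k,pts(s.x)[k])
    np.save('fit.npy',s.x)
    R=[ray(P['scene'],(285/640,205/400)),]
    print('grinder: at z=.3',atz(ray(P['scene'],(295/640,155/400)),.3),atz(ray(P['scene'],(220/640,170/400)),.3))
    for a,b in(((295,156),(325,128)),):
        print(tri([ray(P['scene'],(a[0]/640,a[1]/400)),ray(P['top'],(b[0]/640,b[1]/400))]))
E
python3 fit.py
```

```text
[ 0.5145  0.2636  0.0835  0.4638 -0.0022  0.0678  0.0551 -0.052   0.0549] 4.786018340836764
scene tfr [ 0.042  -0.5443]
scene tfl [-0.8465 -0.4237]
scene tbl [ 0.0192 -0.3829]
scene tbr [ 0.4728 -0.7736]
top tbl [-2.1811 -2.2105]
top tfl [-1.4738 -0.6546]
scene dfree [-0.8868 -0.5022]
top dfree [-0.608  -0.3887]
top dhin [-1.4453 -1.8485]
scene dhin [-0.1644  1.6931]
scene ho [-1.7907  0.1499]
top ho [-1.0366  0.401 ]
scene hi [-4.7676 -0.4401]
top hi [ 0.2638 -0.6528]
scene bbr [-1.2202 -1.8927]
scene bbl [0.1625 0.0812]
top bfr [1.2101 1.4922]
top bfl [-3.1029  4.1109]
edge [0.4025 0.2825 0.195 ]
grip [0.3768 0.3675 0.0747]
axis [0.5027 0.378  0.044 ]
top [0.5027 0.378  0.174 ]
hinge [0.4553 0.2034 0.195 ]
shut [0.4434 0.2978 0.195 ]
grinder: at z=.3 [0.4662 0.1197 0.3   ] [ 0.5206 -0.0099  0.3   ]
(array([0.4831, 0.1292, 0.3147]), [np.float64(0.006590914561837621), np.float64(0.006590914561837654)])
```

Fit is consistent: the door is at about 0.46 rad, yaw about 4.8°, and the heights match. Next I raise the arm and transit.

play_rows(series=[{"tz": 0.05625}, {"tz": 0.05625}, {"tz": 0.05625}, {"tz": 0.055}, {"tx": 0.0275, "ty": 0.04875}, {"tx": 0.0275, "ty": 0.04875}, {"tx": 0.0275, "ty": 0.04875}, {"tx": 0.0275, "ty": 0.04875}, {"tx": 0.0275, "ty": 0.04875}, {"tx": 0.0275, "ty": 0.04875}], gripper=0)

```text
invalid input
```

play_rows(series=[{"tx": 0.0275, "ty": 0.04875}, {"tx": 0.0275, "ty": 0.04875}, {"tx": 0.0275, "ty": 0.04875}, {"tx": 0.0275, "ty": 0.04875}, {"ty": 0.055, "turn": -0.1}, {"ty": 0.055, "turn": -0.1}, {"ty": 0.055, "turn": -0.032}, {"ty": 0.055}, {"ty": 0.055}, {}])

```text
invalid input
```

play_rows(series=[{"tx": 0, "ty": 0, "tz": 0.056, "turn": 0}, {"tx": 0, "ty": 0, "tz": 0.056, "turn": 0}, {"tx": 0, "ty": 0, "tz": 0.056, "turn": 0}, {"tx": 0, "ty": 0, "tz": 0.056, "turn": 0}, {"tx": 0.0275, "ty": 0.049, "tz": 0, "turn": 0}, {"tx": 0.0275, "ty": 0.049, "tz": 0, "turn": 0}, {"tx": 0.0275, "ty": 0.049, "tz": 0, "turn": 0}, {"tx": 0.0275, "ty": 0.049, "tz": 0, "turn": 0}, {"tx": 0.0275, "ty": 0.049, "tz": 0, "turn": 0}, {"tx": 0.0275, "ty": 0.049, "tz": 0, "turn": 0}], gripper=0)

```text
time_s: 1.9
position: [0.3326, -0.3551, 0.4716]
tcp_rot: [[0.32, -0.948, 0.0], [-0.948, -0.32, -0.0], [0.0, -0.0, -1.0]]
force: [0.7, 0.1, -0.4]
opening: 0.17
```

play_rows(series=[{"tx": 0.0275, "ty": 0.049, "tz": 0, "turn": 0}, {"tx": 0.0275, "ty": 0.049, "tz": 0, "turn": 0}, {"tx": 0.0275, "ty": 0.049, "tz": 0, "turn": 0}, {"tx": 0.0275, "ty": 0.049, "tz": 0, "turn": 0}, {"tx": 0, "ty": 0.055, "tz": 0, "turn": -0.1}, {"tx": 0, "ty": 0.055, "tz": 0, "turn": -0.1}, {"tx": 0, "ty": 0.055, "tz": 0, "turn": -0.032}, {"tx": 0, "ty": 0.055, "tz": 0, "turn": 0}, {"tx": 0, "ty": 0.055, "tz": 0, "turn": 0}, {"tx": 0, "ty": 0.055, "tz": 0, "turn": 0}])

```text
time_s: 2.9
position: [0.4196, 0.0657, 0.4718]
tcp_rot: [[0.082, -0.997, 0.001], [-0.997, -0.082, -0.0], [0.0, -0.001, -1.0]]
force: [1.3, -1.0, 0.5]
opening: 0.006
```

play_rows(series=[{"tx": -0.017, "ty": 0.0535, "tz": 0, "turn": 0}, {"tx": -0.017, "ty": 0.0535, "tz": 0, "turn": 0}, {"tx": -0.017, "ty": 0.0535, "tz": 0, "turn": 0}, {"tx": -0.017, "ty": 0.0535, "tz": 0, "turn": 0}, {"tx": -0.017, "ty": 0.0535, "tz": 0, "turn": 0}, {"tx": 0, "ty": 0, "tz": -0.059, "turn": 0}, {"tx": 0, "ty": 0, "tz": -0.059, "turn": 0}, {"tx": 0, "ty": 0, "tz": -0.059, "turn": 0}, {"tx": 0, "ty": 0, "tz": -0.059, "turn": 0}, {"tx": 0, "ty": 0, "tz": -0.059, "turn": 0}])

```text
time_s: 3.9
position: [0.3521, 0.2781, 0.2343]
tcp_rot: [[0.083, -0.997, 0.002], [-0.997, -0.083, 0.001], [-0.001, -0.002, -1.0]]
force: [0.4, 0.6, -0.6]
opening: 0.006
```

```bash
cat > look.py <<'E'
import sys
from h import *
t=sys.argv[1]
a=np.array(cap('scene','sc'+t)['pixels'])[130:330,270:470]; b=np.array(cap('top','tp'+t)['pixels'])[120:320,180:380]
cv2.imwrite('pics/z'+t+'.png',cv2.resize(np.hstack([a,b]),None,fx=2,fy=2,interpolation=cv2.INTER_CUBIC))
s=bot.read_state();print(s['time_s'],s['position'],s['force'],s['joint_positions'],s['opening'])
E
python3 look.py 1
```

```text
4.0 [0.34864847 0.27626956 0.23049431] [ 0.0845872  -0.58327245 -1.12854789] [ 2.39451244e+01  2.26023254e+01  1.10458663e+02 -3.50380640e-03
  4.77897569e+01  1.09210859e+02] 0.003440301984114648
```

View pics/z1.png

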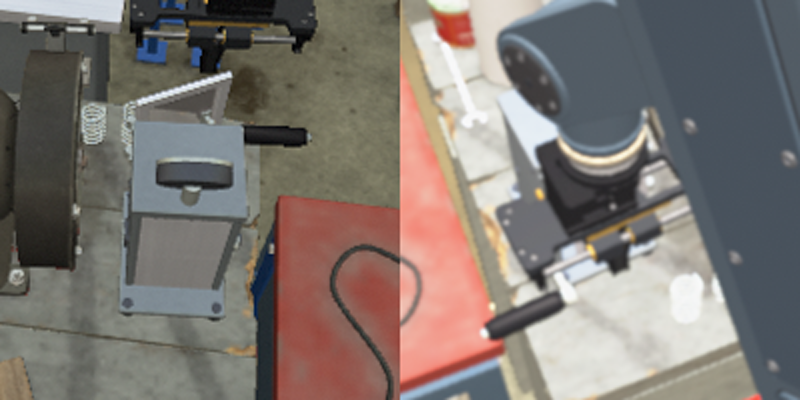

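View: the fingers stand in front of the door (finger pads ≈ zoom (208,60)), clear of the handle. Now I push along the tester's x.

play_rows(series=[{"tx": 0.01, "ty": 0.001, "tz": 0.007, "turn": 0}, {"tx": 0.01, "ty": 0.001, "tz": 0, "turn": 0}, {"tx": 0.01, "ty": 0.001, "tz": 0, "turn": 0}, {"tx": 0.01, "ty": 0.001, "tz": 0, "turn": 0}, {"tx": 0.01, "ty": 0.001, "tz": 0, "turn": 0}, {"tx": 0.01, "ty": 0.001, "tz": 0, "turn": 0}, {"tx": 0.008, "ty": 0.001, "tz": 0, "turn": 0}, {"tx": 0.008, "ty": 0.001, "tz": 0, "turn": 0}, {"tx": 0.006, "ty": 0, "tz": 0, "turn": 0}, {"tx": 0, "ty": 0, "tz": 0, "turn": 0}])

```text
time_s: 5.0
position: [0.4181, 0.2843, 0.2408]
tcp_rot: [[0.083, -0.997, -0.0], [-0.997, -0.083, -0.0], [0.0, 0.0, -1.0]]
force: [0.6, 0.1, 1.2]
opening: 0.009
```

```bash
python3 look.py 2
```

```text
5.1 [0.41770245 0.28425278 0.24091446] [-0.48365347 -0.1195463   0.17370904] [ 2.15484624e+01  2.53370050e+01  1.02160195e+02 -9.66483045e-03
  5.25105488e+01  1.06807387e+02] 0.0030132525822026204
```

View pics/z2.png

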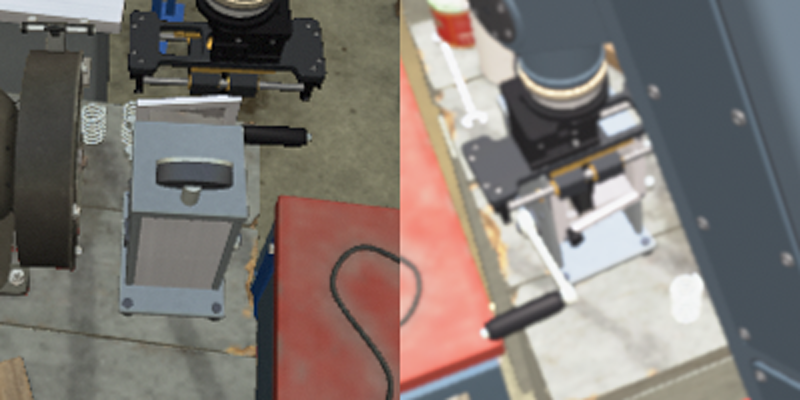

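The door is at about 0.13 rad at the catch. I'll push on slowly.

play_rows(series=[{"tx": 0.004, "ty": 0, "tz": 0, "turn": 0}, {"tx": 0.004, "ty": 0.001, "tz": 0, "turn": 0}, {"tx": 0.004, "ty": 0, "tz": 0, "turn": 0}, {"tx": 0, "ty": 0, "tz": 0, "turn": 0}])

```text
time_s: 5.5
position: [0.4286, 0.2853, 0.2413]
tcp_rot: [[0.083, -0.997, 0.003], [-0.997, -0.083, 0.0], [-0.0, -0.003, -1.0]]
force: [0.1, 0.4, 0.6]
opening: 0.005
```

play_rows(series=[{"tx": 0.004, "ty": 0, "tz": 0, "turn": 0}, {"tx": 0, "ty": 0, "tz": 0, "turn": 0}])

```text
time_s: 5.7
position: [0.4304, 0.285, 0.241]
tcp_rot: [[0.082, -0.997, -0.001], [-0.997, -0.082, -0.0], [-0.0, 0.001, -1.0]]
force: [-1.4, 0.2, 0.9]
opening: 0.002
```

play_rows(series=[{"tx": 0.003, "ty": 0, "tz": 0, "turn": 0}, {"tx": 0, "ty": 0, "tz": 0, "turn": 0}])

```text
time_s: 5.9
position: [0.4307, 0.285, 0.2408]
tcp_rot: [[0.082, -0.997, -0.006], [-0.997, -0.082, -0.001], [0.0, 0.006, -1.0]]
force: [-6.0, 0.3, 4.5]
opening: 0.003
```

```bash
python3 look.py 3
```

```text
6.0 [0.43069009 0.2849592  0.24081055] [-5.68481811  1.27892955  3.18865704] [2.10456654e+01 2.61710763e+01 1.00477046e+02 8.59762693e-02
 5.36453158e+01 1.06264129e+02] 0.0025717684493909805
```

View pics/z3.png

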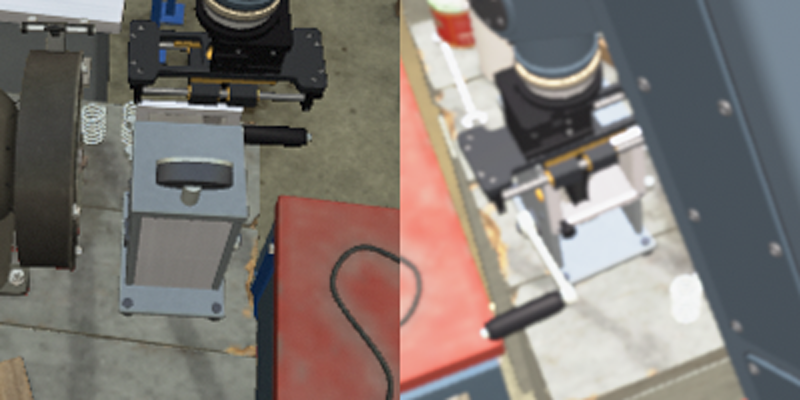

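The door is held up on the catch at 6 N, so I keep pushing.

play_rows(series=[{"tx": 0.003, "ty": 0, "tz": 0, "turn": 0}, {"tx": 0, "ty": 0, "tz": 0, "turn": 0}])

```text
time_s: 6.2
position: [0.431, 0.2849, 0.2408]
tcp_rot: [[0.082, -0.997, -0.01], [-0.997, -0.082, -0.001], [0.0, 0.01, -1.0]]
force: [-11.1, 1.1, 7.4]
opening: 0.006
```

play_rows(series=[{"tx": 0.003, "ty": 0, "tz": 0, "turn": 0}, {"tx": 0, "ty": 0, "tz": 0, "turn": 0}])

```text
time_s: 6.4
position: [0.4312, 0.2849, 0.2406]
tcp_rot: [[0.082, -0.997, -0.015], [-0.997, -0.082, -0.002], [0.0, 0.015, -1.0]]
force: [-15.0, 1.9, 10.2]
opening: 0.008
```

play_rows(series=[{"tx": 0.003, "ty": 0, "tz": 0, "turn": 0}, {"tx": 0, "ty": 0, "tz": 0, "turn": 0}])

```text
time_s: 6.6
position: [0.4315, 0.2849, 0.2406]
tcp_rot: [[0.082, -0.996, -0.02], [-0.997, -0.082, -0.002], [0.0, 0.02, -1.0]]
force: [-20.5, 3.3, 15.3]
opening: 0.006
```

```bash
python3 look.py 4
```

```text
6.7 [0.43146157 0.28487354 0.24064209] [-19.73931621   3.22793041  15.65240719] [ 20.90048576  26.43459964  99.98447104   0.35953458  54.68094596
 105.97300293] 0.003398722386860327
```

View pics/z4.png

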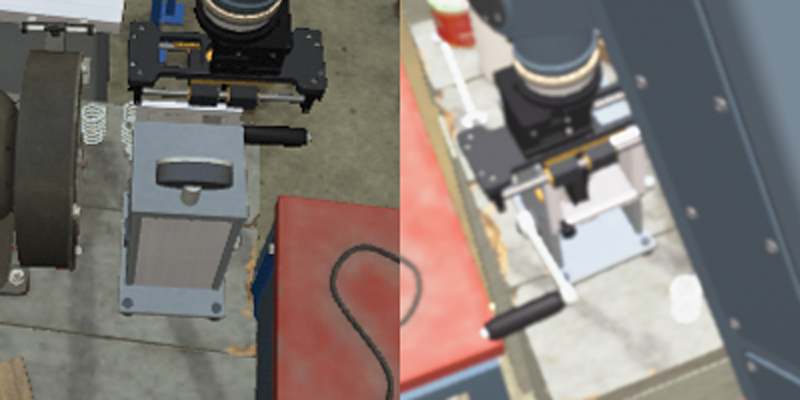

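20 N with no travel suggests the door is already home. I'll back off and check.

play_rows(series=[{"tx": -0.02, "ty": -0.002, "tz": 0, "turn": 0}, {"tx": -0.03, "ty": -0.002, "tz": 0, "turn": 0}, {"tx": -0.04, "ty": -0.003, "tz": 0, "turn": 0}, {"tx": 0, "ty": 0, "tz": 0.06, "turn": 0}, {"tx": 0, "ty": 0, "tz": 0.06, "turn": 0}, {"tx": 0, "ty": 0, "tz": 0.06, "turn": 0}], gripper=1)

```text
time_s: 7.3
position: [0.3681, 0.2793, 0.3867]
tcp_rot: [[0.083, -0.997, 0.001], [-0.997, -0.083, -0.0], [0.0, -0.001, -1.0]]
force: [1.3, 0.0, -0.3]
opening: 0.469
```

```bash
python3 look.py 5; python3 - <<'E'
import cv2
a=cv2.imread('pics/sc5.png')
cv2.imwrite('pics/sc5z.png',cv2.resize(a[130:230,310:440],None,fx=6,fy=6,interpolation=cv2.INTER_CUBIC))
E
```

```text
7.4 [0.37173223 0.28098737 0.39195248] [ 0.51223369  0.31867699 -0.66604413] [ 2.33206905e+01  1.05617778e+01  9.65936274e+01 -3.28975533e-02
  7.18227394e+01  1.08564402e+02] 0.5572983946865872
```

View pics/sc5z.png

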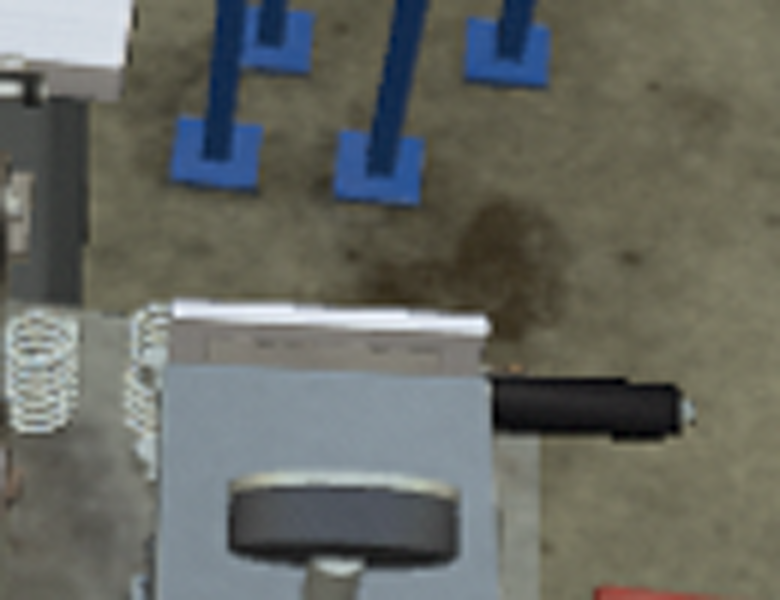

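View pics/z5.png

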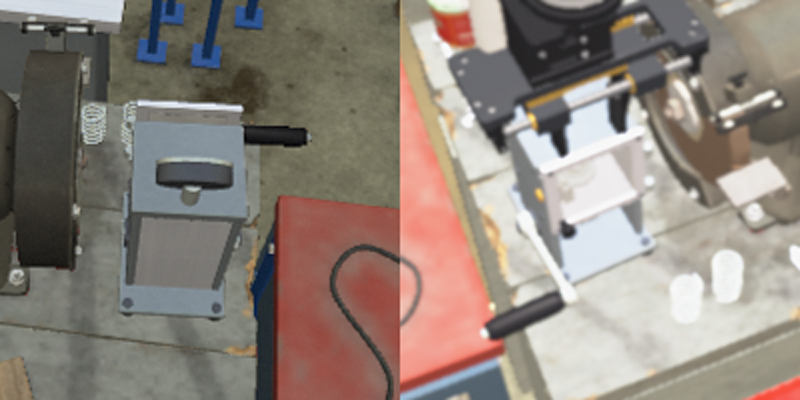

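The door's top edge runs parallel to the tester's top front edge (zoom (175,301)–(490,318)), so the guard is shut. I'll refit without the outliers, using the handle mask axis from both views.

```bash
cat > refit.py <<'E'
import fit
from fit import *
fit.obs=[o for o in obs if (o[0],o[1]) not in (('scene','hi'),('top','bfl'))]
s=least_squares(res,np.load('fit.npy'),loss='soft_l1');print(s.x)
for o,q in zip(fit.obs,res(s.x).reshape(-1,2)):print(o[0],o[1],q)
for k in('edge','grip','axis','top','ho','hi'):print(k,pts(s.x)[k])
np.save('fit2.npy',s.x)
for n in P:
    m=nets.masks_of(P[n],'lever_grip')
    if m:
        r=m[0]['region'];v,u=np.nonzero(r);print(n,m[0]['confidence'],r.sum(),u.min(),u.max(),v.min(),v.max(),u.mean(),v.mean(), proj(P[n],pts(s.x)['ho']),proj(P[n],pts(s.x)['hi']))
E
python3 refit.py
```

```text
[ 0.514   0.2637  0.0843  0.4598 -0.0023  0.0712  0.0551 -0.0515  0.0554]
scene tfr [ 0.0743 -0.521 ]
scene tfl [-0.8229 -0.4332]
scene tbl [ 0.0855 -0.3999]
scene tbr [ 0.549  -0.7526]
top tbl [-2.2314 -2.1746]
top tfl [-1.492  -0.6356]
scene dfree [-0.7901 -0.5438]
top dfree [-0.6824 -0.2983]
top dhin [-1.3655 -1.6889]
scene dhin [-0.1356  1.5186]
scene ho [-1.7702 -0.1244]
top ho [-0.9727  0.5054]
top hi [ 0.3363 -0.5846]
scene bbr [-1.1457 -2.0722]
scene bbl [ 0.2212 -0.1375]
top bfr [1.2845 1.6403]
edge [0.4023 0.2827 0.195 ]
grip [0.3763 0.3674 0.0752]
axis [0.5021 0.3781 0.044 ]
top [0.5021 0.3781 0.174 ]
ho [0.3728 0.4093 0.0752]
hi [0.3798 0.3256 0.0752]
scene 0.53 320 392 424 192 203 407.184375 197.721875 [421.5631 198.2089] [387.2517 196.6402]
top 0.6 835 221 268 226 290 245.62994011976048 266.59520958083834 [223.0273 286.5054] [261.003  269.0821]
```

play_rows(series=[{"tx": 0, "ty": 0.0114, "tz": 0, "turn": 0.14}, {"tx": 0, "ty": 0.0114, "tz": 0, "turn": 0.14}, {"tx": 0, "ty": 0.0114, "tz": 0, "turn": 0.14}, {"tx": 0, "ty": 0.0114, "tz": 0, "turn": 0.14}, {"tx": 0, "ty": 0.0114, "tz": 0, "turn": 0.14}, {"tx": 0, "ty": 0.0114, "tz": 0, "turn": 0.14}, {"tx": 0, "ty": 0.0114, "tz": 0, "turn": 0.14}, {"tx": 0, "ty": 0.0114, "tz": 0, "turn": 0.14}, {"tx": 0, "ty": 0.0114, "tz": 0, "turn": 0.14}, {"tx": 0, "ty": 0.0114, "tz": 0, "turn": 0.14}])

```text
time_s: 8.6
position: [0.3676, 0.3706, 0.3826]
tcp_rot: [[1.0, -0.016, -0.004], [-0.016, -1.0, -0.003], [-0.004, 0.003, -1.0]]
force: [0.4, -0.8, -0.3]
opening: 1.0
```

play_rows(series=[{"tx": 0.005, "ty": 0, "tz": -0.03, "turn": 0.1}, {"tx": 0, "ty": 0, "tz": -0.05, "turn": 0}, {"tx": 0, "ty": 0, "tz": -0.05, "turn": 0}, {"tx": 0, "ty": 0, "tz": -0.05, "turn": 0}, {"tx": 0, "ty": 0, "tz": 0, "turn": 0}])

```text
time_s: 9.1
position: [0.3684, 0.368, 0.2345]
tcp_rot: [[0.996, 0.083, -0.014], [0.082, -0.997, -0.009], [-0.015, 0.008, -1.0]]
force: [-1.4, -0.6, -0.0]
opening: 0.998
```

```bash
python3 look.py 6
```

```text
9.2 [0.37163897 0.37030185 0.23976648] [0.95342144 0.33672132 0.91975089] [ 3.26825360e+01  2.68015621e+01  9.94196991e+01 -1.52052207e-03
  5.40101332e+01  2.79456459e+01] 0.9974218077158964
```

View pics/z6.png

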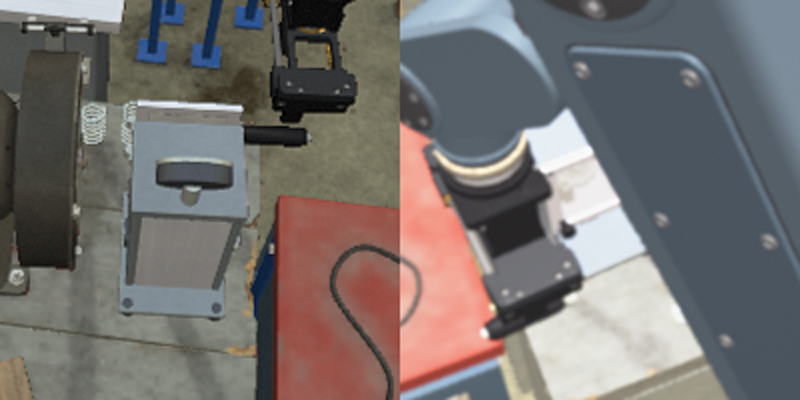

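The gripper sits above the handle, clear of the tester. Down I go.

play_rows(series=[{"tx": 0.005, "ty": 0.002, "tz": -0.037, "turn": 0}, {"tx": 0, "ty": 0, "tz": -0.035, "turn": 0}, {"tx": 0, "ty": 0, "tz": -0.035, "turn": 0}, {"tx": 0, "ty": 0, "tz": -0.035, "turn": 0}, {"tx": 0, "ty": 0, "tz": 0, "turn": 0}])

```text
time_s: 9.7
position: [0.3759, 0.3721, 0.1265]
tcp_rot: [[0.997, 0.083, -0.002], [0.083, -0.997, -0.002], [-0.002, 0.001, -1.0]]
force: [-0.8, -1.0, -0.8]
opening: 0.998
```

```bash
python3 look.py 7
```

```text
9.8 [0.37712289 0.37298967 0.12891416] [ 0.42851127  0.1977486  -0.3784464 ] [3.26046396e+01 3.75799960e+01 1.03168148e+02 4.81160044e-04
 3.91095202e+01 2.78573692e+01] 0.999905857080025
```

View pics/z7.png

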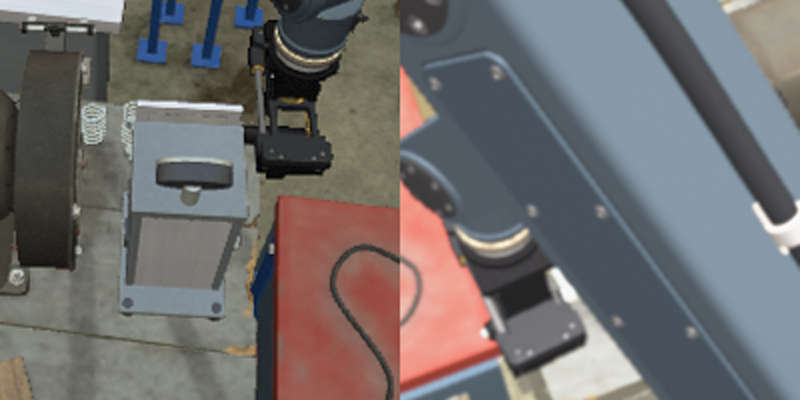

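Straddling the handle with no contact. I lower 3 mm and close.

play_rows(series=[{"tx": 0, "ty": 0, "tz": -0.003, "turn": 0}, {"tx": 0, "ty": 0, "tz": 0, "turn": 0}, {"tx": 0, "ty": 0, "tz": 0, "turn": 0}, {"tx": 0, "ty": 0, "tz": 0, "turn": 0}, {"tx": 0, "ty": 0, "tz": 0, "turn": 0}, {"tx": 0, "ty": 0, "tz": 0, "turn": 0}, {"tx": 0, "ty": 0, "tz": 0, "turn": 0}, {"tx": 0, "ty": 0, "tz": 0, "turn": 0}, {"tx": 0, "ty": 0, "tz": 0, "turn": 0}, {"tx": 0, "ty": 0, "tz": 0, "turn": 0}], gripper=0)

```text
time_s: 10.8
position: [0.3767, 0.3724, 0.1251]
tcp_rot: [[0.997, 0.082, 0.001], [0.082, -0.997, 0.0], [0.001, -0.0, -1.0]]
force: [0.6, -0.5, -0.8]
opening: 0.276
```

play_rows(series=[{"tx": 0, "ty": 0, "tz": 0, "turn": 0}, {"tx": 0, "ty": 0, "tz": 0, "turn": 0}, {"tx": 0, "ty": 0, "tz": 0, "turn": 0}])

```text
time_s: 11.1
position: [0.3766, 0.3723, 0.1251]
tcp_rot: [[0.997, 0.083, 0.001], [0.083, -0.997, 0.0], [0.001, -0.0, -1.0]]
force: [2.7, -1.6, -1.3]
opening: 0.276
```

```bash
python3 look.py 8
```

```text
11.2 [0.37659308 0.37234391 0.12509778] [ 3.7266933  -2.67262194 -1.42891214] [ 3.25843593e+01  3.79527780e+01  1.03330355e+02 -2.87756505e-02
  3.86582688e+01  2.78580912e+01] 0.2754985696173548
```

Gripped: the opening of 0.276 is 24 mm. I'll compute the arc rows.

```bash
python3 - <<'E'
import numpy as np
ph=np.linspace(1.325,0,17);ps=.0843
x=-.13*np.sin(ph);z=.13*np.cos(ph)
X=x*np.cos(ps)/.8;Y=x*np.sin(ps)/.8;Z=z/.8
r=lambda A:np.diff(np.round(A-A[0],4))
for a in zip(ph[1:],r(X),r(Y),r(Z)):print('%.3f  %.4f %.4f %.4f'%a)
E
```

```text
1.242  0.0038 0.0003 0.0129
1.159  0.0048 0.0004 0.0125
1.077  0.0059 0.0005 0.0121
0.994  0.0069 0.0006 0.0116
0.911  0.0077 0.0007 0.0110
0.828  0.0087 0.0007 0.0103
0.745  0.0094 0.0008 0.0095
0.662  0.0103 0.0009 0.0087
0.580  0.0109 0.0009 0.0078
0.497  0.0115 0.0009 0.0069
0.414  0.0120 0.0011 0.0059
0.331  0.0125 0.0010 0.0049
0.248  0.0128 0.0011 0.0039
0.166  0.0132 0.0011 0.0027
0.083  0.0133 0.0011 0.0017
0.000  0.0134 0.0012 0.0006
```

play_rows(series=[{"tx": 0.0038, "ty": 0.0003, "tz": 0.0129, "turn": 0}, {"tx": 0.0048, "ty": 0.0004, "tz": 0.0125, "turn": 0}, {"tx": 0.0059, "ty": 0.0005, "tz": 0.0121, "turn": 0}, {"tx": 0, "ty": 0, "tz": 0, "turn": 0}])

```text
time_s: 11.6
position: [0.389, 0.3732, 0.1566]
tcp_rot: [[0.997, 0.083, 0.002], [0.083, -0.997, 0.0], [0.002, -0.0, -1.0]]
force: [4.9, -1.7, -6.9]
opening: 0.275
```

play_rows(series=[{"tx": 0.0069, "ty": 0.0006, "tz": 0.0116, "turn": 0}, {"tx": 0.0077, "ty": 0.0007, "tz": 0.011, "turn": 0}, {"tx": 0.0087, "ty": 0.0007, "tz": 0.0103, "turn": 0}, {"tx": 0, "ty": 0, "tz": 0, "turn": 0}, {"tx": 0, "ty": 0, "tz": 0, "turn": 0}])

```text
time_s: 12.1
position: [0.407, 0.3744, 0.1813]
tcp_rot: [[0.997, 0.083, 0.001], [0.083, -0.997, -0.001], [0.001, 0.001, -1.0]]
force: [6.4, -1.1, -10.8]
opening: 0.276
```

```bash
python3 look.py 9
```

```text
12.2 [0.40680909 0.37440605 0.18113398] [  5.82775186  -0.71200937 -10.8631647 ] [ 3.10639617e+01  3.37039614e+01  9.81839649e+01 -6.46762060e-02
  4.81222138e+01  2.63509425e+01] 0.2793746694903551
```

View pics/z9.png

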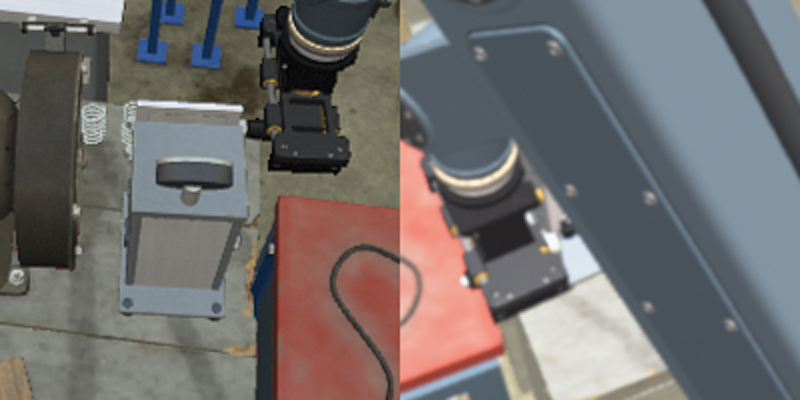

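The handle is following the grip. I continue the arc to near the top.

play_rows(series=[{"tx": 0.0094, "ty": 0.0008, "tz": 0.0095, "turn": 0}, {"tx": 0.0103, "ty": 0.0009, "tz": 0.0087, "turn": 0}, {"tx": 0.0109, "ty": 0.0009, "tz": 0.0078, "turn": 0}, {"tx": 0, "ty": 0, "tz": 0, "turn": 0}, {"tx": 0, "ty": 0, "tz": 0, "turn": 0}])

```text
time_s: 12.7
position: [0.4315, 0.3762, 0.202]
tcp_rot: [[0.997, 0.083, -0.0], [0.083, -0.997, -0.001], [-0.0, 0.001, -1.0]]
force: [5.5, -2.6, -14.0]
opening: 0.273
```

play_rows(series=[{"tx": 0.0115, "ty": 0.0009, "tz": 0.0069, "turn": 0}, {"tx": 0.012, "ty": 0.0011, "tz": 0.0059, "turn": 0}, {"tx": 0.0125, "ty": 0.001, "tz": 0.0049, "turn": 0}, {"tx": 0, "ty": 0, "tz": 0, "turn": 0}, {"tx": 0, "ty": 0, "tz": 0, "turn": 0}])

```text
time_s: 13.2
position: [0.4609, 0.3785, 0.2163]
tcp_rot: [[0.997, 0.083, 0.001], [0.083, -0.997, -0.002], [0.001, 0.002, -1.0]]
force: [4.6, -3.5, -18.2]
opening: 0.276
```

play_rows(series=[{"tx": 0.0128, "ty": 0.0011, "tz": 0.0039, "turn": 0}, {"tx": 0.0132, "ty": 0.0011, "tz": 0.0027, "turn": 0}, {"tx": 0, "ty": 0, "tz": 0, "turn": 0}, {"tx": 0, "ty": 0, "tz": 0, "turn": 0}])

```text
time_s: 13.6
position: [0.482, 0.3802, 0.2214]
tcp_rot: [[0.997, 0.083, 0.001], [0.083, -0.997, -0.002], [0.001, 0.002, -1.0]]
force: [2.5, -5.8, -18.0]
opening: 0.274
```

```bash
python3 look.py 10
```

```text
13.7 [0.48200141 0.38020433 0.22144334] [  1.59962452  -6.32074519 -18.66013899] [27.89833764 34.23517734 87.50903311 -0.14683026 58.25444489 23.22409606] 0.27277716249323697
```

View pics/z10.png

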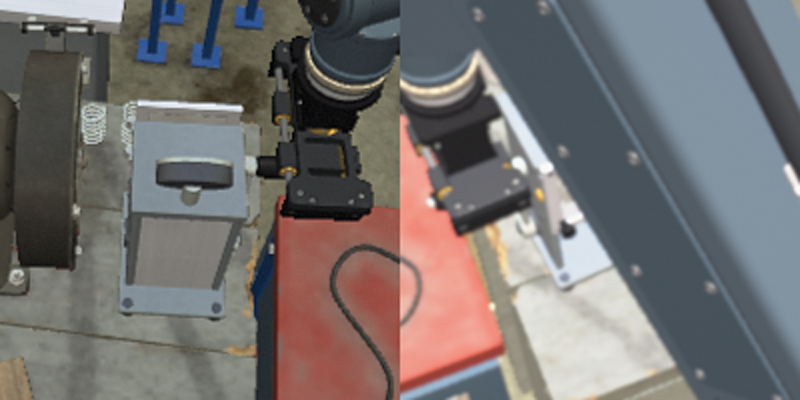

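```bash
python3 - <<'E'
import numpy as np
from scipy.optimize import least_squares
p=np.array([[.3766,.3723,.1251],[.389,.3732,.1566],[.407,.3744,.1813],[.4315,.3762,.202],[.4609,.3785,.2163],[.482,.3802,.2214]])
xp=(p[:,0]-.514)*np.cos(.0843)+(p[:,1]-.2637)*np.sin(.0843)
print(xp)
for n in(0,1):
  q=xp[n:];z=p[n:,2]
  s=least_squares(lambda v:np.hypot(q-v[0],z-v[1])-.13,[0,.093]);print(s.x,s.fun*1e3)
  s3=least_squares(lambda v:np.hypot(q-v[0],z-v[1])-v[2],[0,.093,.13]);print(s3.x,s3.fun*1e3)
  print('phi now',np.arcsin((s.x[0]-xp[-1])/.13),(s.x[0]-xp[-1])*1e3, (s3.x[0]-xp[-1])*1e3)
E
```

```text
[-0.12776793 -0.11533619 -0.09729907 -0.07273451 -0.04324525 -0.02207704]
[-0.00185561  0.0930303 ] [-0.06778791  0.07286125  0.00382552 -0.00686509  0.0327749  -0.04736578]
[-0.00215648  0.09336615  0.1295833 ] [-0.02530427  0.06300994 -0.02839392 -0.03573543  0.03544332 -0.00901448]
phi now 0.156183699270582 20.221434920957368 19.920559756148453
[-0.0019369   0.09298986] [ 0.02172195 -0.02837194 -0.01725939  0.04526761 -0.02003806]
[-0.00185131  0.09286608  0.13014279] [ 0.0141465  -0.0242645  -0.00963306  0.0470296  -0.02727646]
phi now 0.15555067177329548 20.140138969375116 20.225729610413158
```

The circle fit is tight (residuals under 0.1 mm), and the top lies 20.1 mm ahead at x ≈ 0.502, agreeing with the vision fit. I'll make the last stretch and ease the upward pull.

play_rows(series=[{"tx": 0.009, "ty": 0.0003, "tz": 0, "turn": 0}, {"tx": 0.008, "ty": 0.0003, "tz": -0.001, "turn": 0}, {"tx": 0.005, "ty": 0, "tz": -0.001, "turn": 0}, {"tx": 0.003, "ty": 0, "tz": -0.001, "turn": 0}, {"tx": 0, "ty": 0, "tz": 0, "turn": 0}, {"tx": 0, "ty": 0, "tz": 0, "turn": 0}, {"tx": 0, "ty": 0, "tz": 0, "turn": 0}])

```text
time_s: 14.4
position: [0.5022, 0.3823, 0.2215]
tcp_rot: [[0.997, 0.083, 0.006], [0.083, -0.997, 0.002], [0.006, -0.002, -1.0]]
force: [1.9, -4.1, 3.7]
opening: 0.273
```

```bash
python3 look.py 11
```

```text
14.5 [0.50212054 0.38235192 0.22134564] [ 1.55921961 -3.99819653  6.40209503] [ 2.71653105e+01  3.53254070e+01  8.51172767e+01 -2.03721542e-02
  5.92123890e+01  2.24184235e+01] 0.27257734239739834
```

View pics/z11.png

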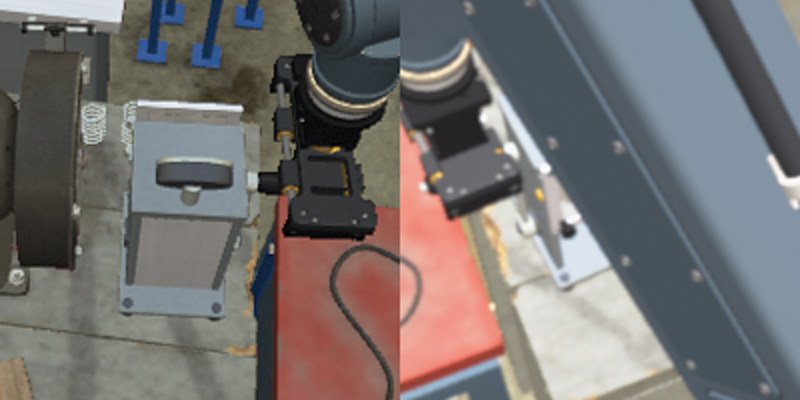

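The x position matches the computed top. I check the visible handle stub against its predicted projection.

```bash
python3 - <<'E'
from fit import *
v=np.load('fit2.npy')
a=np.array(P['scene']['pixels']).copy();cv2.imwrite('pics/f.png',cv2.resize(a[190:250,370:450],None,fx=8,fy=8,interpolation=cv2.INTER_CUBIC))
b=cv2.imread('pics/f.png')
for l,c in((1.3,(0,255,255)),(1.4,(0,255,0)),(1.5,(0,0,255))):
    w=v.copy();w[5]=l;p=pts(w)
    q=[tuple(int(t) for t in ((proj(P['scene'],p[k])-[370,190]+.5)*8)) for k in('hi','grip')]
    cv2.line(b,*q,c,1);print(l,q)
cv2.imwrite('pics/f12.png',b)
s=bot.read_state();print(s['time_s'],s['position'],s['qvel'],s['force'])
E
```

```text
1.3 [(222, 206), (384, 214)]
1.4 [(226, 248), (389, 255)]
1.5 [(229, 293), (393, 300)]
14.6 [0.5021 0.3824 0.2213] [ 0.0327  0.1223  0.0362  0.0815 -0.0129 -0.0084] [ 2.2888 -3.8278  6.1529]
```

View pics/f12.png

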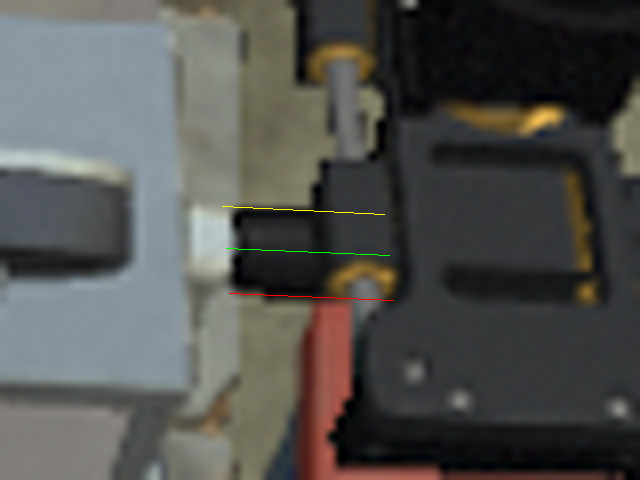

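The bar spans zoom rows ≈ 210–290, centred at 250. The 1.40 rad prediction is 248–251, so the lever is upright, and the guard still looks shut. The arm is at rest, so I hand in.

```bash
python3 -c "
from rig import bot
print(bot.hand_in()); s=bot.read_state(); print(s['time_s'],s['position'],s['opening'])"
```

```text
the job is handed in; nothing more can be done
None
the job is handed in; nothing more can be done
```

I shut the guard door, then gripped the cam lever's handle, swung the lever up to upright and handed in while still holding it there. The clock read 14.6 s of the 43 s allowed.

- **Guard:** The catch snap gave no clear sign of its own, because the force stayed near zero until the door stopped. I judged it shut from three things: it held at about 20 N without moving, it stayed shut after I backed off, and its edge ran parallel to the tester's front in the pictures.
- **Lever:** A circle fitted to the handle's path put the top at x ≈ 0.502 m, and the tool was at 0.5021 m, at rest. In the scene view the handle sat within about 2 pixels (8× zoom) of where 1.40 rad predicts.
- **Grip:** The opening was 24 mm on the 25 mm bar. The tool finished about 1.5 mm lower than the fit predicted, probably a small slip of the bar between the pads. Some light force remained, about 6 N upward and 4 N sideways.
- **Bystanders:** The spare springs still stood in place in the pictures. I never went near the caliper, though the arm hid it in the later views, so I did not check it again.

I did not read the dial's needle.

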